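Snap the cap back onto the spray can

ROBOT

A 6-joint arm with a two-finger parallel gripper is mounted at the origin on a cart in front of the work surface, level with it; the furniture and walls round the work are solid. World frame = base frame: x ahead of the robot, y to its left, z up, the work surface at z = 0. Lengths are in mm, angles in rad, forces in N, time in s.
With the tool pointing down it reaches from about 400 to 925 mm from the base axis. Payload 12.5 kg.
Tool frame: the origin (TCP) lies midway between the tips of the shut fingers; the grasp point (between the pads) lies 19 mm behind it (env.tcp_to_grasp is the distance from the TCP to the grasp point, in mm); z points along the fingers, y is the line along which they close (so a half turn about z gives the same grasp; the last joint's range is limited). The gripper opens to 95 mm and grips with 3 to 60 N. Pads are 20 mm wide; open, the fingers measure 119 mm over their backs; the gripper's body (75 mm by 180 mm) begins 59 mm behind the grasp point.
Start: joints at [-1.361, 0.491, 1.559, -0, 1.092, -0.106], TCP at [194.134, -594.103, 214.661] pointing down, gripper open.
Joint ranges: [-3.1, 3.1], [-0.84, 2.19], [0.05, 2.79], [-1.13, 4.28], [0.06, 2.93], [-2.69, 2.69]. Speed limits (rad/s): [2.22, 2.22, 2.79, 3.14, 3.14, 3.14].

INTERFACE

Orientations are given as [roll, pitch, yaw] about the fixed x, y, z axes, in that order (R = Rz(yaw) Ry(pitch) Rx(roll)).
In Python, from cell import env gives the robot as it stands. The module is installed in compiled form; this text tells all that it offers.
- The arm moves only by the tool step_arm, never from a script. Its argument "plan" is a list that holds one entry, the list of rows, each a list of 5 numbers: the shift along the tool's x, y, z in mm, then the turn about the tool's z in degrees, then the opening, from -1 (shut) to 1 (fully open). A call has 1 to 8 rows; each row is the pose to reach, as a shift and turn from the pose commanded when the call began, along the tool's axes at that moment; what a row does not reach only later rows make up. A row lasts 1/12 s, in which the tool goes at most 41.7 mm and 7.16 degrees, less where a joint would pass 70% of its speed; a pose out of reach is approached as far as the arm can. A call with a gripper value outside its range is refused whole. The fingers move at their own pace and stop on an object; the grip force is fixed at half the most. Time passes only in rows, so rows that repeat a pose let the fingers close. It gives the time, the measured TCP pose, the force, the opening and the grip force at its end, in the units of the state.
- env.state(): the state, without advancing time (a new reading comes with each control period).
- env.read_camera(name): name is "scene" or "top" or "wrist"; returns the picture (384x512x3 uint8, blue, green, red); there is no depth.
- env.get_calibration(name): a dict with "K" (3x3 intrinsics, pixels), "D" ([k1, k2, p1, p2, k3] as OpenCV has them; the pictures are not rectified), "extrinsics" (4x4, takes a point from world to camera coordinates). Camera axes: x right, y up, looking along -z (the intrinsics and any distortion apply to the point x, -y, -z); pixel columns grow to the right and rows downward; lengths in mm; the calibration is good to about 2 mm. A picture is of the moment at which its call begins: read the wrist's pose just before it. get_calibration takes no time and is no camera call; for the wrist camera it gives the pose at the moment of the call.
- env.job_done(): hands the job in; it is judged then, once.
The state is a dict: "t": time; "joints": joint angles; "qvel": joint speeds; "tau": joint torques, N m; "eef_pos": TCP position; "tcp_rot": TCP orientation; "ft_force": force on the tool from outside, world axes, zero at the start; "moment": the same for the moment, N m; "opening": opening from 0.0 (shut) to 1.0 (fully open); "grip_force": force on a finger pad.
Only numpy, scipy, OpenCV 4.12 (cv2) and the standard library are available. Lean on these libraries where they do the work, as an engineer would, in place of code of your own. Each camera call takes 0.05 s, during which the arm holds its last target. There are 200 camera calls.

TASK

Spraying is finished: pick up the red cap that stands on the bench and press it straight down onto the top of the upright spray can until it clicks over the valve cup, without knocking the can over or disturbing the other things. Keep pressing after the click so that the cap sits fully home and square on the can's shoulder. Finish while still holding: the program ends with the gripper on the cap, keeping up a steady push of 10 to 20 N; nothing is let go.

Things in the scene. Friction and masses are not known exactly. Their poses are not given: they have to be found in the camera images.
- can: Aerosol spray can, black and cream label, silver dome: 66 mm across, 187 mm tall to the top of its white spray button. Loose, upright, 0.2 to 0.4 kg. Origin: centre of its foot; z up its axis. Silver shoulder 155 mm up carries the cap; above it, on the axis, the valve cup: rim 33 mm across, 167 mm up, its top a cone that guides the cap in when up to about 5 mm off centre.
- can_seat (a point): Point on the can's axis at the height of the silver shoulder (155 mm above the foot) on which the cap's lower edge sits when it is fully home. As the cap snaps over, its tabs may draw the light can up by a few mm; pressing on sets it back on the bench.
- cap: Round red plastic cap of the can, standing mouth down on the bench: 58 mm across its lower edge, 57 mm across half way up, 41 mm tall, flat top, 40 g. Origin: centre of its mouth (lower edge); z up its axis. Four springy tabs inside catch the valve cup 9 mm before home, spread as the push grows to about 10 to 14 N, and snap under its rim 3 to 6 mm before home, when the force drops suddenly.
- cap_mouth (a point): Centre of the cap's open lower edge; fully home it coincides with point can_seat.
- glue_bottle: Bystander: tall cream glue bottle with a red spout, 60x76x234 mm, left of the work towards the back. Origin: centre of its foot.
- mug: Bystander: white mug with dark spots, 82x114x91 mm, left of the work. Origin: centre of its foot.
- electrical_tape: Bystander: black roll of electrical tape lying flat, 62 mm across, 19 mm high, left of the work. Origin: centre of its underside.
Not all that is in view belongs to the job. Leave any orange look-alike of the cap alone.

How it is judged:
By the outcome, as a careful person would: the job done as asked, in the order asked, and still so for the second after the job is handed in, while the arm keeps its last pose, push and grip.
It also fails if it takes over 42 s, if anything falls off the work surface, if the arm or the gripper's body presses on something with over 40 N, if the wrist force passes 120 N, or if a joint passes its speed limit or range.

## Working session

There is one attempt and no reset: what is moved stays moved. The work goes in short steps, Python scripts to look and compute and a tool call to move; the robot and the scene stay as the last step left them, time stands still between calls to the robot, and variables do not carry over. Pictures are saved under pics/ and viewed, at most 10 in all, crops included, and the job is handed in when it is done.

Besides the shell and the picture viewer there is one more tool, called as name(argument=value, ...), one argument or row to a line, values as JSON. step_arm: Moves the arm, as the interface text tells. Its arguments: {"type":"object","properties":{"plan":{"type":"array"}},"required":["plan"]}

```bash
mkdir -p pics; cat > h.py <<'E'
import numpy as np, cv2
from cell import env
def ray(c,uv):
    K=np.array(c["K"],float);D=np.array(c["D"],float);E=np.array(c["extrinsics"],float)
    p=cv2.undistortPoints(np.array([[uv]],float),K,D)[0,0]
    R,t=E[:3,:3],E[:3,3]
    return -R.T@t, R.T@np.array([p[0],-p[1],-1.])
def onplane(c,uv,z):
    o,d=ray(c,uv); return o+d*(z-o[2])/d[2]
def redblobs(im,amin=60):
    h=cv2.cvtColor(im,cv2.COLOR_BGR2HSV)
    m=((h[...,0]<14)|(h[...,0]>170))&(h[...,1]>120)&(h[...,2]>60)
    n,l,s,ce=cv2.connectedComponentsWithStats(m.astype(np.uint8))
    return [(s[i].tolist(),ce[i].round(1).tolist(),np.median(h[l==i],0).tolist()) for i in range(1,n) if s[i,4]>amin]
E
python3 - <<'E'
from h import *
s=env.state();print(s)
a=env.read_camera("scene");b=env.read_camera("top")
cv2.imwrite("pics/a.png",a);cv2.imwrite("pics/b.png",b)
for n,im in(("scene",a),("top",b)):
    c=env.get_calibration(n);print(n,ray(c,(256,192)))
    for r in redblobs(im):print(r,onplane(c,r[1],20).round())
E
```

```text
{'t': 0.0, 'joints': array([-1.36056529e+00,  4.91590298e-01,  1.55943232e+00,  1.48829632e-05,
        1.09169807e+00, -1.05601652e-01]), 'qvel': array([-0.00067066,  0.00084488, -0.00129305,  0.00111553,  0.00032582,
        0.00119761]), 'tau': array([ 9.54511706e-04, -6.12640285e+01, -2.58178854e+01,  6.92378869e-02,
        4.82811104e-02, -1.16517635e-04]), 'eef_pos': array([ 194.10497225, -593.84820683,  214.04854959]), 'tcp_rot': array([-3.14047229e+00, -1.32027400e-04,  3.15825744e-01]), 'ft_force': array([-0.99869064,  0.36564329, -0.40259091]), 'moment': array([-0.02842804, -0.04721062, -0.02429012]), 'grip_force': 0.0, 'opening': 0.9996961216831417}
scene (array([-17.17365011, 564.10305532, 810.6983481 ]), array([ 0.58777622, -0.37887075, -0.71507861]))
([416, 77, 35, 32, 427], [433.6, 92.3], [10.0, 142.0, 201.0]) [ 698. -792.   20.]
([167, 141, 138, 92, 6904], [230.9, 183.7], [10.0, 176.0, 221.0]) [706. 189.  20.]
([273, 200, 27, 49, 868], [286.3, 224.4], [12.0, 185.0, 207.0]) [482. 146.  20.]
([10, 205, 14, 40, 123], [16.9, 226.0], [1.0, 174.0, 97.0]) [906. 783.  20.]
(
[... 515 characters left out ...]
4, 15, 183], [267.1, 73.1], [11.0, 169.0, 198.0]) [845. 147.  20.]
([270, 107, 33, 29, 113], [279.9, 124.5], [13.0, 234.0, 230.0]) [711. 116.  20.]
([133, 127, 15, 14, 75], [142.1, 134.9], [3.0, 200.0, 143.0]) [685. 453.  20.]
([0, 137, 41, 26, 781], [18.8, 149.8], [5.0, 231.0, 191.0]) [647. 749.  20.]
([182, 164, 149, 13, 758], [255.6, 170.3], [12.0, 251.0, 117.0]) [595. 175.  20.]
([202, 187, 26, 27, 528], [214.2, 199.8], [1.0, 234.0, 229.0]) [523. 274.  20.]
([0, 262, 5, 41, 152], [1.5, 284.1], [2.0, 194.0, 204.5]) [328. 758.  20.]
([295, 268, 49, 34, 776], [321.5, 285.8], [13.0, 130.0, 89.0]) [323.  23.  20.]
([366, 275, 12, 40, 238], [372.9, 294.6], [3.0, 219.0, 118.0]) [304. -93.  20.]
```

View pics/a.png

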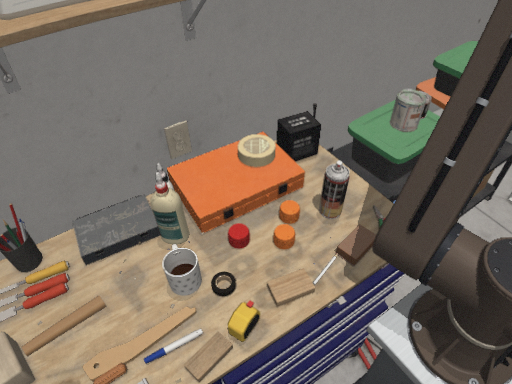

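View pics/b.png

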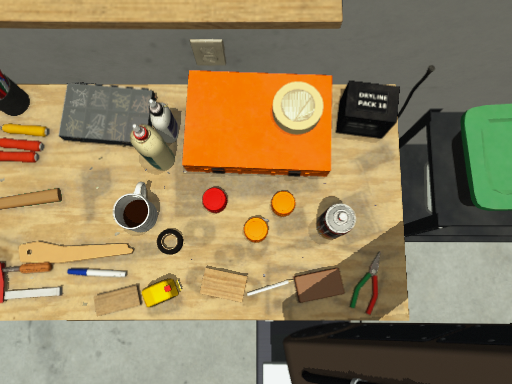

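The scene picture shows the red cap at (238,235), orange look-alikes at (290,211) and (284,236), and the can at (335,190). In the top picture the cap is at (214,200) and the can's button at about (341,217).

```bash
cat >> h.py <<'E'
from scipy.spatial.transform import Rotation as Ro
def rel(target,yaw=None):
    s=env.state();R=Ro.from_euler('xyz',s["tcp_rot"]).as_matrix()
    d=R.T@(np.array(target,float)-s["eef_pos"])
    t=None
    if yaw is not None:
        # turn about tool z (down): yaw decreases as turn grows
        t=-np.degrees((yaw-s["tcp_rot"][2]+np.pi/2)%np.pi-np.pi/2)
    print("pos",s["eef_pos"].round(1),"rot",s["tcp_rot"].round(4),"shift",d.round(1),"turn",t)
E
python3 - <<'E'
from h import *
c=env.get_calibration("top");c2=env.get_calibration("scene")
print("cap",onplane(c,(214.2,199.8),30).round(),onplane(c2,(238.5,235.3),28).round())
for uv in((341,217),):print("can",onplane(c,uv,187).round())
def meet(a,b):
    o,d=a;p,e=b;A=np.stack([d,-e],1);k=np.linalg.lstsq(A,p-o,rcond=None)[0];x,y=o+d*k[0],p+e*k[1];return ((x+y)/2).round(),np.linalg.norm(x-y).round(1)
print("can 2 view",meet(ray(c,(341,217)),ray(c2,(339,165))))
print("case front top edge/base",onplane(c,(255,172),0).round(),onplane(c,(255,165),60).round(), onplane(c,(187,172),0).round(),onplane(c,(329,174),0).round())
w=env.get_calibration("wrist");o,d=ray(w,(256,192));s=env.state();R=Ro.from_euler('xyz',s["tcp_rot"]).as_matrix()
print("wrist cam in tool",R.T@(o-s["eef_pos"]),R.T@d, w["K"])
for p in((480,-150,330),(520,150,330),(523,270,250)):rel(p,0)
E
```

```text
cap [522. 273.  30.] [519. 277.  28.]
can [462.   3. 187.]
can 2 view (array([462.,   2., 181.]), np.float64(1.9))
case front top edge/base [596. 177.   0.] [599. 176.  60.] [596. 344.   0.] [590.  -5.   0.]
wrist cam in tool [ 7.04251909e+01 -5.71250233e-02 -1.70701966e+02] [-0.24441341  0.01185927  0.96968733] [[273.75654923   0.         252.9386571 ]
 [  0.         273.75654923 193.87711829]
 [  0.           0.           1.        ]]
pos [ 194.1 -593.9  214.1] rot [-3.1406e+00 -1.0000e-04  3.1580e-01] shift [ 409.6 -333.2 -115.5] turn 18.094435289330136
pos [ 194.1 -593.9  214.1] rot [-3.1406e+00 -1.0000e-04  3.1580e-01] shift [ 540.8 -606.  -115.2] turn 18.094435289330136
pos [ 194.1 -593.9  214.1] rot [-3.1406e+00 -1.0000e-04  3.1580e-01] shift [ 581.  -719.   -35.1] turn 18.094435289330136
```

step_arm(
  plan=[
    [[30,-20,-40,7,1],[60,-50,-75,14,1],[95,-75,-105,18,1],[125,-105,-116,18,1],[160,-130,-116,18,1],[190,-155,-116,18,1],[225,-180,-116,18,1],[255,-208,-116,18,1]],
  ],
)

```text
t: 0.77
eef_pos: [355.2, -343.9, 330.3]
tcp_rot: [3.141, -0.0, 0.001]
ft_force: [0.2, 0.6, 0.3]
opening: 1.002
grip_force: 0.0
```

```bash
python3 - <<'E'
from h import *
for p in((480,-100,330),(522,274,230),(522,274,150)):rel(p,0)
E
```

```text
pos [ 355.2 -343.9  330.3] rot [ 3.1411e+00 -4.0000e-04  1.2000e-03] shift [ 125.1 -243.7    0.3] turn 0.06840562934796944
pos [ 355.2 -343.9  330.3] rot [ 3.1411e+00 -4.0000e-04  1.2000e-03] shift [ 167.5 -617.7  100.1] turn 0.06840562934796944
pos [ 355.2 -343.9  330.3] rot [ 3.1411e+00 -4.0000e-04  1.2000e-03] shift [ 167.5 -617.8  180.1] turn 0.06840562934796944
```

step_arm(
  plan=[
    [[20,-36,0,0,1],[40,-72,0,0,1],[60,-108,0,0,1],[80,-144,0,0,1],[100,-180,0,0,1],[115,-216,0,0,1],[130,-254,0,0,1],[140,-294,0,0,1]],
  ],
)

```text
t: 1.43
eef_pos: [494.7, -49.5, 329.7]
tcp_rot: [3.142, 0.0, 0.001]
ft_force: [0.3, 0.1, 0.5]
opening: 0.996
grip_force: 0.0
```

step_arm(
  plan=[
    [[5,-40,0,0,1],[8,-80,0,0,1],[12,-120,0,0,1],[16,-160,0,0,1],[20,-200,0,0,1],[24,-238,12,0,1],[27,-275,30,0,1],[27,-310,50,0,1]],
  ],
)

```text
t: 2.1
eef_pos: [520.6, 261.0, 279.6]
tcp_rot: [-3.141, -0.001, 0.002]
ft_force: [0.7, -0.3, -0.6]
opening: 0.999
grip_force: 0.0
```

```bash
python3 - <<'E'
from h import *
rel((522,274,230),0)
E
```

```text
pos [520.6 261.  279.6] rot [-3.1412e+00 -1.3000e-03  2.0000e-03] shift [  1.3 -13.   49.6] turn 0.11618070612125729
```

step_arm(
  plan=[
    [[0,-7,38,0,1],[1,-13,76,0,1],[1,-13,112,0,1],[1,-13,130,0,1],[1,-13,130,0,1],[1,-13,130,0,1]],
  ],
)

```text
t: 2.6
eef_pos: [521.4, 271.7, 149.6]
tcp_rot: [3.141, 0.002, 0.002]
ft_force: [-0.6, -0.2, 0.9]
opening: 1.001
grip_force: 0.0
```

```bash
python3 - <<'E'
from h import *
c=env.get_calibration("wrist");im=env.read_camera("wrist");cv2.imwrite("pics/c.png",im)
for r in redblobs(im,300):
    x,y,w,h,_=r[0];print(r,onplane(c,(x+w/2,y+h/2),41).round(1))
s=env.state();print(s["eef_pos"])
E
```

```text
([169, 7, 221, 122, 14785], [277.6, 79.0], [12.0, 251.0, 215.0]) [642.3 246.6  41. ]
([391, 126, 109, 11, 350], [440.1, 130.4], [10.0, 187.5, 115.5]) [584.5  77.4  41. ]
([224, 158, 55, 57, 2392], [250.6, 186.2], [2.0, 215.0, 142.0]) [527.2 273.   41. ]
([363, 166, 62, 56, 1796], [387.5, 195.5], [13.0, 255.0, 173.5]) [519.3 121.7  41. ]
([307, 217, 21, 37, 561], [317.1, 237.1], [12.0, 243.0, 132.0]) [472.  200.3  41. ]
[521.98704045 271.82302912 150.88332525]
```

View pics/c.png

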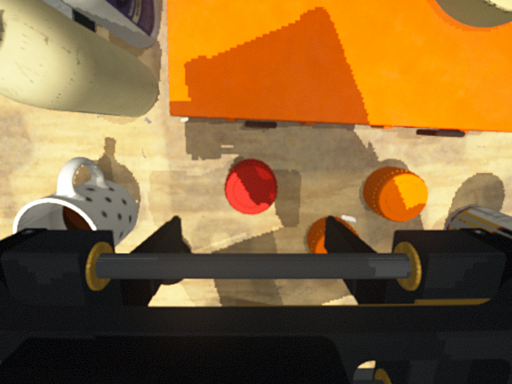

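The wrist view shows the red cap at (251,187), both fingers clear on either side of it, and the mug's edge at x=135, well outside the open fingers. I'll refine the cap's centre from its edges.

```bash
python3 - <<'E'
from h import *
c=env.get_calibration("wrist")
print("left/right edges z41",onplane(c,(224,190),41).round(1),onplane(c,(279,190),41).round(1),"mid z 20",onplane(c,(224,190),0).round(1),onplane(c,(279,190),0).round(1))
print("near edge z41",onplane(c,(251,215),41).round(1),"far z41/0",onplane(c,(251,158),41).round(1),onplane(c,(251,158),0).round(1))
t=env.get_calibration("top");print("mug",onplane(t,(158,211),91).round())
E
```

```text
left/right edges z41 [523.9 302.3  41. ] [524.  244.2  41. ] mid z 20 [513.9 306.7   0. ] [514.1 240.2   0. ]
near edge z41 [496.2 273.8  41. ] far z41/0 [557.7 273.8  41. ] [552.7 274.    0. ]
mug [487. 391.  91.]
```

step_arm(
  plan=[
    [[2.5,-1.8,38,0,1],[2.5,-1.8,76,0,1],[2.5,-1.8,105,0,1],[2.5,-1.8,125,0,1],[2.5,-1.8,135,0,1],[2.5,-1.8,140,0,1],[2.5,-1.8,142,0,1],[2.5,-1.8,142,0,1]],
  ],
)

```text
t: 3.32
eef_pos: [524.7, 273.7, 9.2]
tcp_rot: [-3.141, -0.002, 0.002]
ft_force: [0.4, 0.5, -0.4]
opening: 1.001
grip_force: 0.0
```

step_arm(
  plan=[
    [[0,0,0,0,0.4],[0,0,0,0,0.2],[0,0,0,0,0],[0,0,0,0,-1],[0,0,0,0,-1],[0,0,0,0,-1],[0,0,0,0,-1],[0,0,0,0,-1]],
  ],
)

```text
t: 3.98
eef_pos: [524.0, 273.5, 8.1]
tcp_rot: [3.142, -0.0, 0.002]
ft_force: [-0.1, -0.8, 0.7]
opening: 0.588
grip_force: 30.0
```

step_arm(
  plan=[
    [[0,0,-15,0,-1],[0,0,-45,0,-1],[0,0,-80,0,-1],[0,5,-120,0,-1],[-5,15,-158,0,-1],[-12,35,-193,0,-1],[-22,60,-222,0,-1],[-35,88,-248,0,-1]],
  ],
)

```text
t: 4.65
eef_pos: [488.9, 185.0, 257.9]
tcp_rot: [-3.141, -0.002, 0.003]
ft_force: [0.5, -0.5, 1.0]
opening: 0.59
grip_force: 30.0
```

step_arm(
  plan=[
    [[-12,32,-20,0,-1],[-24,65,-35,0,-1],[-36,100,-42,0,-1],[-48,135,-42,0,-1],[-58,165,-42,0,-1],[-64,184,-42,0,-1],[-64,184,-42,0,-1],[-64,184,-42,0,-1]],
  ],
)

```text
t: 5.32
eef_pos: [425.2, 0.7, 298.2]
tcp_rot: [3.142, -0.0, -0.001]
ft_force: [0.8, 0.4, 0.2]
opening: 0.589
grip_force: 30.0
```

```bash
python3 - <<'E'
from h import *
env.read_camera("wrist")
c=env.get_calibration("wrist");im=env.read_camera("wrist");cv2.imwrite("pics/d.png",im)
rel((462,2,250),0)
K=np.array(c["K"]);E=np.array(c["extrinsics"])
for z in(155,167,187):
    p=E[:3,:3]@np.array([462,2,z])+E[:3,3]
    print(z,cv2.projectPoints(np.array([[p[0],-p[1],-p[2]]]),np.zeros(3),np.zeros(3),K,np.array(c["D"]))[0].ravel().round(1))
E
```

```text
pos [425.6   1.8 298. ] rot [-3.1415e+00 -1.0000e-04  1.6000e-03] shift [36.4 -0.2 48. ] turn 0.09314310395263077
155 [252.3 153.6]
167 [252.3 154.8]
187 [252.2 157. ]
```

View pics/d.png

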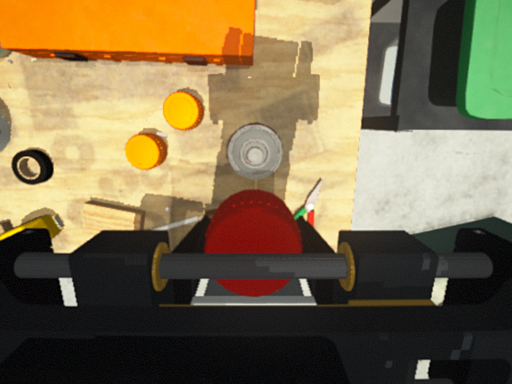

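The can is at about (255,152) in the wrist view, and the cap is held square between the fingers at (253,240). Now the exact can axis.

```bash
python3 - <<'E'
from h import *
c=env.get_calibration("wrist");im=cv2.imread("pics/d.png")
cr=im[110:195,210:300];g=cv2.cvtColor(cv2.resize(cr,None,fx=6,fy=6,interpolation=cv2.INTER_CUBIC),cv2.COLOR_BGR2GRAY)
o=cv2.cvtColor(g,cv2.COLOR_GRAY2BGR)
for lo,hi in((45,65),(65,100),(145,175)):
    r=cv2.HoughCircles(cv2.medianBlur(g,5),cv2.HOUGH_GRADIENT,1,500,param1=80,param2=15,minRadius=lo,maxRadius=hi)
    if r is None: continue
    u,v,q=r[0,0];cv2.circle(o,(int(u),int(v)),int(q),(0,0,255),1)
    uv=((u+.5)/6-.5+210,(v+.5)/6-.5+110);z={45:187,65:167,145:155}[lo]
    rr=np.linalg.norm(onplane(c,uv,z)-onplane(c,(uv[0]+q/6,uv[1]),z))
    print(np.round(uv,1),q/6,"dia at z",z,2*rr,onplane(c,uv,z).round(1))
cv2.imwrite("pics/e.png",o)
E
```

```text
[254.8 151.7] 27.416666 dia at z 155 62.470439895892035 [464.4  -0.5 155. ]
```

View pics/e.png

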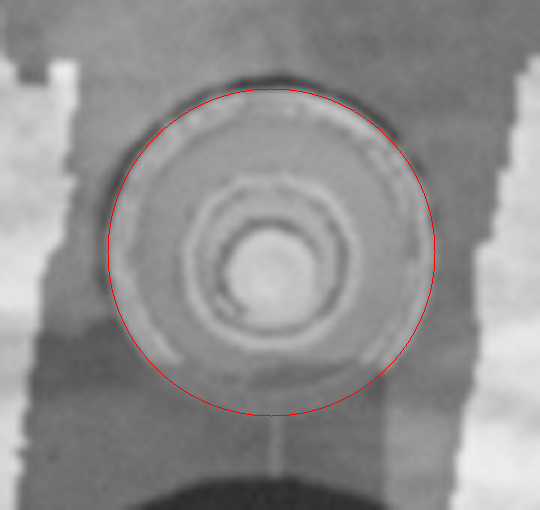

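```bash
python3 - <<'E'
from h import *
c=env.get_calibration("wrist")
print(onplane(c,(254.75,153.25),167).round(1), np.linalg.norm(onplane(c,(254.75-14.5,153.25),167)-onplane(c,(254.75+14.5,153.25),167)))
rel((464,-.5,203),0)
E
```

```text
[ 4.638e+02 -3.000e-01  1.670e+02] 31.81101296963841
pos [425.6   1.8 298. ] rot [-3.1415e+00 -1.0000e-04  1.6000e-03] shift [38.4  2.3 95. ] turn 0.09314310395263077
```

step_arm(
  plan=[
    [[20,1,0,0,-1],[38.5,1.9,0,0,-1],[38.5,1.9,20,0,-1],[38.5,1.9,45,0,-1],[38.5,1.9,70,0,-1],[38.5,1.9,88,0,-1],[38.5,1.9,95,0,-1],[38.5,1.9,95,0,-1]],
  ],
)

```text
t: 6.08
eef_pos: [463.6, 0.4, 201.7]
tcp_rot: [-3.141, 0.003, 0.003]
ft_force: [0.6, 0.5, 0.4]
opening: 0.588
grip_force: 30.0
```

```bash
python3 - <<'E'
from h import *
im=env.read_camera("scene")
c=env.get_calibration("scene");E=np.array(c["extrinsics"])
cv2.imwrite("pics/f.png",cv2.resize(im[120:230,280:400],None,fx=5,fy=5,interpolation=cv2.INTER_CUBIC))
for r in redblobs(im,200):
    if r[0][0]>300: print(r)
ss=[]
for i in range(1): s=env.state();print(s["eef_pos"],s["ft_force"],s["opening"])
E
```

```text
([334, 143, 19, 25, 360], [343.7, 155.5], [1.0, 181.0, 102.0])
[4.64119272e+02 1.61726693e-01 2.02887894e+02] [0.3548093  0.62187904 0.18667641] 0.5912522957722822
```

View pics/f.png

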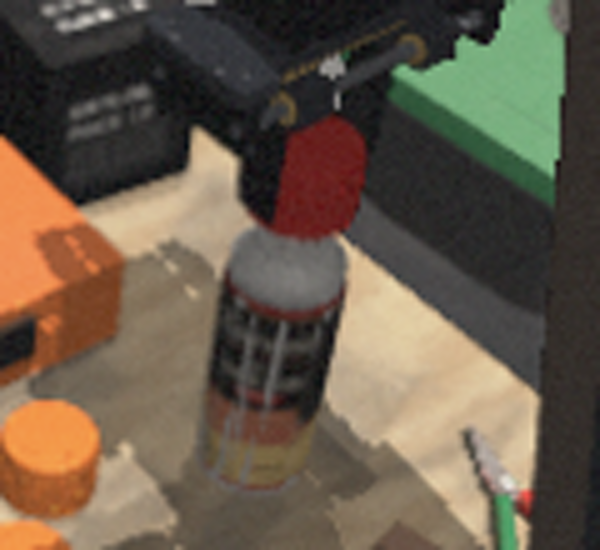

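The cap hangs in line above the can: its lower edge is at crop (320,225) and the dome below it at (290,255), on the slanted can axis. Descending.

step_arm(
  plan=[
    [[0,0.6,8,0,-1],[0,0.6,16,0,-1],[0,0.6,22,0,-1],[0,0.6,26,0,-1],[0,0.6,28,0,-1],[0,0.6,28,0,-1]],
  ],
)

```text
t: 6.63
eef_pos: [463.8, -1.1, 174.6]
tcp_rot: [3.142, 0.001, 0.002]
ft_force: [-1.1, 0.2, 0.2]
opening: 0.591
grip_force: 30.0
```

step_arm(
  plan=[
    [[0,0,1,0,-1],[0,0,2,0,-1],[0,0,3,0,-1],[0,0,4,0,-1],[0,0,4,0,-1]],
  ],
)

```text
t: 7.05
eef_pos: [464.2, -1.1, 171.2]
tcp_rot: [3.141, -0.001, 0.002]
ft_force: [0.1, 0.4, 1.9]
opening: 0.587
grip_force: 30.0
```

step_arm(
  plan=[
    [[0,0,0.5,0,-1],[0,0,1,0,-1],[0,0,1.5,0,-1],[0,0,2,0,-1],[0,0,2,0,-1]],
  ],
)

```text
t: 7.47
eef_pos: [464.3, -1.2, 169.4]
tcp_rot: [3.141, -0.001, 0.002]
ft_force: [0.9, 0.8, 3.8]
opening: 0.589
grip_force: 30.0
```

step_arm(
  plan=[
    [[0,0,0.5,0,-1],[0,0,1,0,-1],[0,0,1,0,-1]],
  ],
)

```text
t: 7.72
eef_pos: [464.3, -1.1, 168.4]
tcp_rot: [3.141, -0.001, 0.002]
ft_force: [0.5, -0.1, 4.9]
opening: 0.592
grip_force: 30.1
```

step_arm(
  plan=[
    [[0,0,0.5,0,-1],[0,0,1,0,-1],[0,0,1,0,-1]],
  ],
)

```text
t: 7.97
eef_pos: [463.4, -1.1, 166.6]
tcp_rot: [3.142, 0.001, 0.002]
ft_force: [-0.1, -0.2, -3.3]
opening: 0.588
grip_force: 29.9
```

step_arm(
  plan=[
    [[0,0,0.5,0,-1],[0,0,1,0,-1],[0,0,1,0,-1]],
  ],
)

```text
t: 8.22
eef_pos: [463.6, -1.1, 165.6]
tcp_rot: [-3.142, 0.001, 0.002]
ft_force: [-0.4, 0.3, -2.3]
opening: 0.587
grip_force: 29.9
```

The force swung to −3 N, so the tabs have snapped over and the can has been drawn up slightly. I'll press on.

step_arm(
  plan=[
    [[0,0,0.5,0,-1],[0,0,1,0,-1],[0,0,1,0,-1]],
  ],
)

```text
t: 8.47
eef_pos: [463.8, -1.1, 164.8]
tcp_rot: [3.142, 0.0, 0.002]
ft_force: [-0.6, 0.0, -2.5]
opening: 0.589
grip_force: 29.9
```

step_arm(
  plan=[
    [[0,0,0.5,0,-1],[0,0,1,0,-1],[0,0,1,0,-1]],
  ],
)

```text
t: 8.72
eef_pos: [463.9, -1.1, 163.9]
tcp_rot: [3.142, 0.0, 0.002]
ft_force: [0.7, 0.0, -2.8]
opening: 0.589
grip_force: 29.9
```

step_arm(
  plan=[
    [[0,0,0.5,0,-1],[0,0,1,0,-1],[0,0,1,0,-1]],
  ],
)

```text
t: 8.97
eef_pos: [464.1, -1.1, 163.2]
tcp_rot: [3.141, -0.0, 0.002]
ft_force: [-0.1, 0.5, 0.4]
opening: 0.596
grip_force: 30.0
```

step_arm(
  plan=[
    [[0,0,0.5,0,-1],[0,0,1,0,-1],[0,0,1,0,-1]],
  ],
)

```text
t: 9.22
eef_pos: [464.5, -1.1, 163.1]
tcp_rot: [3.141, -0.002, 0.002]
ft_force: [-3.0, 1.3, 14.5]
opening: 0.589
grip_force: 30.2
```

step_arm(
  plan=[
    [[0,0,0,0,-1],[0,0,0,0,-1],[0,0,0,0,-1],[0,0,0,0,-1]],
  ],
)

```text
t: 9.55
eef_pos: [464.4, -1.1, 163.1]
tcp_rot: [3.141, -0.002, 0.002]
ft_force: [-2.5, 0.5, 14.6]
opening: 0.589
grip_force: 30.2
```

```bash
python3 - <<'E'
from h import *
im=env.read_camera("scene")
cv2.imwrite("pics/g.png",cv2.resize(im[120:230,280:400],None,fx=5,fy=5,interpolation=cv2.INTER_CUBIC))
for i in range(4):
    env.read_camera("top");s=env.state();print(s["t"],s["eef_pos"].round(2),s["ft_force"].round(1),s["moment"].round(2),s["tcp_rot"].round(4))
E
```

```text
9.65 [464.44  -1.09 163.12] [-2.4 -0.1 14. ] [ 0.26  0.58 -0.03] [ 3.1413e+00 -2.0000e-03  1.6000e-03]
9.7 [464.44  -1.11 163.14] [-3.1  1.1 13.9] [ 0.34  0.58 -0.  ] [ 3.1413e+00 -2.0000e-03  1.7000e-03]
9.75 [464.43  -1.14 163.14] [-3.3  0.8 14.5] [0.33 0.6  0.01] [ 3.1413e+00 -2.1000e-03  1.6000e-03]
9.8 [464.43  -1.09 163.13] [-1.5  0.3 14.2] [0.25 0.55 0.01] [ 3.1413e+00 -2.0000e-03  1.6000e-03]
```

View pics/g.png

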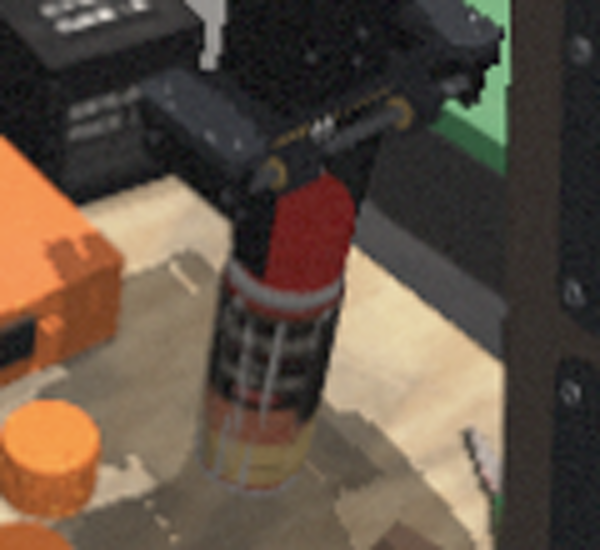

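The cap sits on the shoulder with an even silver rim (crop (285,290)), and the can is upright. The push is a steady 14 N, and the TCP height of 163.1 mm matches fully home (155 + 8 mm).

```bash
python3 -c "
from cell import env
print(env.job_done())"
```

```text
the job is handed in; nothing more can be done
None
```

The red cap is clicked onto the can and, going by tool height and the scene view, fully home; I handed the job in at about 9.8 s with the gripper still holding it under a steady 14 N push.

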